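# Check the evidence scale with the tall check weight

## Task

Check the bench scale: with its pan empty, first press the round zero key fully down and let it go. Then lift the tall check weight straight up out of its deep well in the wooden block and stand it upright near the middle of the pan, setting it down gently without dropping it or pressing on the pan, and let go. Leave the short weight in its well, and do not drag or tip the block or disturb the other things on the desk.

Things in the scene. Friction and masses are not known exactly. Their poses are not given: they have to be found in the camera images.
- scale: White bench scale, fixed to the desk, 260 (x) x 230 (y) x 52 mm high, origin at the centre of its underside on the desk; its key panel (56 mm wide strip) lies along its -x edge, its steel pan covers the rest. It may stand left or right of the robot's x axis, the block on the other side.
- pan_center (a point): Centre of the upper face of the scale's steel pan, 40 mm towards the scale's +x from its origin, 72 mm above the desk when empty. Pan 170 (x) x 210 (y) mm with an 8 mm high, 3 mm thick rim around its edge; axes as the scale's. It rests on a spring of 2.5 N/mm.
- pan (a joint): How far the pan is pressed down, m: 0 empty, about 0.002 under the tall weight, 0.012 at the stop; more than 0.007 (about 17 N) overloads the scale.
- zero_key_top (a point): Centre of the top face of the zero key, the only working key: round, white, 24 mm across, standing 11 mm above the key panel at the panel's -y end (98 mm towards -x and 85 mm towards -y from the scale's origin), top 64 mm above the desk. Pressed straight down. The small square keys beside it and the display are only for show.
- zero_key (a joint): How far the zero key is pressed, m: 0 released, 0.006 fully down (takes 1.2 N to start and 5 N at the bottom), springs back by itself.
- block: Loose wooden block, 1.5 kg, 120 (x) x 164 (y) x 115 mm high, origin at the centre of its underside. In its top are two finger slots, each 36 (x) x 134 (y) mm and 50 mm deep, centred 28 mm either side of the origin along x. In the middle of each slot's floor is a round well, 30 mm across, 55 mm deep, holding a weight; fingers fit only pointing down, closing along the block's y.
- tall_weight: Plain steel cylinder 28 mm in diameter and 100 mm tall, about 0.5 kg, its top edge bevelled to a 14 mm flat over the last 8 mm; origin at the centre of its underside, z along its axis. Stands in one of the two wells (either one), its top 5 mm below the top of the block.
- short_weight: Plain steel cylinder 28 mm in diameter and 62 mm tall with a flat top, origin at the centre of its underside. Stands in the other well, its top 43 mm below the top of the block. Stays there.
- bottle: Clear water bottle with a screw cap, 64 mm in diameter, 190 mm tall, standing on the desk; origin at the centre of its underside. Bystander.
- punch: Black two-hole paper punch, about 100 x 110 x 65 mm, origin at the centre of its underside. Bystander.
- tape_roll: Roll of brown tape lying flat, 90 mm across, 48 mm high, origin at the centre of its underside. Bystander.

How it is judged:
On the way, in this order (a step that is already met when the one before it is completed fails the run):
1. the zero key is pressed fully down while the tall weight is still in its well (value of joint zero_key above 0.0045 m and z of tall_weight in the frame of block below 0.03 m), for 0.05 s.
2. the zero key is released again before the tall weight has left its well (value of joint zero_key below 0.002 m and z of tall_weight in the frame of block below 0.03 m), for 0.05 s.
3. the tall weight is lifted clear of its well (z of tall_weight in the frame of block above 0.07 m and angle between tall_weight's own z axis and vertical below 0.35 rad), for 0.1 s.
At the end, for the whole second after the job is handed in: The tall weight stands upright (within 0.08 rad) and at rest on the pan, within 40 mm of its centre, released; the zero key is up; the short weight is still down in its well (raised under 20 mm) and the block stands flat (within 0.05 rad) (horizontal distance between tall_weight and pan_center below 0.04 m and z of tall_weight in the frame of pan_center between -0.004 and 0.004 m and angle between tall_weight's own z axis and vertical below 0.08 rad and linear speed of tall_weight below 0.02 m/s and contact force between tall_weight and pan above 2 N and value of joint zero_key below 0.002 m and z of short_weight in the frame of block below 0.03 m and angle between block's own z axis and vertical below 0.05 rad); the robot touches nothing.
It fails at once if the scale is overloaded: the pan is pressed down more than 7 mm (weight dropped or pushed onto it) (value of joint pan above 0.007 m).
It fails at once if the zero key is pressed with the tall weight on the pan (value of joint zero_key above 0.003 m and contact force between tall_weight and pan above 0.5 N).
It fails at once if the block is dragged more than 30 mm or tipped more than 0.15 rad (distance of block from where it was at the start of the episode above 0.03 m or angle between block's own z axis and vertical above 0.15 rad).
It fails at once if the short weight is lifted more than 30 mm in its well (z of short_weight in the frame of block above 0.04 m).
It fails at once if the bottle, the punch or the tape roll is moved more than 30 mm or the bottle tipped (distance of any of bottle, punch, tape_roll from where it was at the start of the episode above 0.03 m or angle between bottle's own z axis and vertical above 0.3 rad).
It also fails if it takes over 64 s, if anything falls off the work surface, if the arm or the gripper's body presses on something with over 40 N, if the wrist force passes 120 N, or if a joint passes its speed limit or range.

## Robot

A 6-joint arm with a two-finger parallel gripper is mounted at the origin on the work surface. World frame = base frame: x ahead of the robot, y to its left, z up, the work surface at z = 0. Lengths are in m, angles in rad, forces in N, time in s.
With the tool pointing down it reaches from about 0.35 to 0.975 m from the base axis. Payload 4.9 kg.
Tool frame: the origin (TCP) lies on the centre line of the jaws, within the pads' length; the fingertips stand 25 mm ahead of it and the grasp point (between the pads) lies 6 mm ahead of it; z points along the fingers, y is the line along which they close (so a half turn about z gives the same grasp; the last joint's range is limited). The gripper opens to 85 mm and grips with 20 to 120 N. Pads are 22 mm wide; open, the fingers measure 114 mm over their backs; the gripper's body (76 mm by 85 mm) begins 54 mm behind the grasp point. The pads swing forward as they close: fully open they stand 13 mm farther back than shut.
Start: joints at [1.092, 0.053, 1.613, -0, 1.476, -0.119], TCP at [0.22, 0.585, 0.256] pointing down, gripper open.
Joint ranges: [-3.01, 3.01], [-1.01, 2.22], [0.06, 2.58], [-1.02, 4.17], [0.09, 2.62], [-3.14, 3.14]. Speed limits (rad/s): [2.57, 2.57, 3.14, 3.14, 3.14, 3.14].

## Interface

Orientations are given as a unit quaternion [w, x, y, z].
In Python, from plant import state, grab_frame, get_calibration, job gives the robot as it stands. The module is installed in compiled form; this text tells all that it offers.
- The arm moves only by the tool move_arm, never from a script. Its argument "targets" is a list that holds one entry, the list of rows, each a list of 5 numbers: the opening in per cent of the stroke, from 0 (shut) to 100 (fully open), then the shift along the tool's x, y, z as a fraction of full scale, then the turn about the tool's z as a fraction of full scale. A call has 1 to 5 rows; each row shifts and turns the commanded pose from where the row before left it, along the tool's axes as they then stand; what a row does not reach is not made up. Full scale, the value 1, is 0.6 m for a shift and 6 degrees for a turn. A row lasts 1/12 s, in which the tool goes at most 41.7 mm and 7.16 degrees, less where a joint would pass 70% of its speed; a pose out of reach is approached as far as the arm can. A call with a number of a shift or a turn outside -1 to 1 is refused whole. A call with a gripper value outside its range is refused whole. The fingers move at their own pace and stop on an object; the grip force is fixed at half the most. Time passes only in rows, so rows that do not move let the fingers close. It gives the time, the measured TCP pose, the force, the opening and the grip force at its end, in the units of the state.
- state(): the state, without advancing time (a new reading comes with each control period).
- grab_frame(name): name is "scene" or "top"; returns the picture (384x512x3 uint8, red, green, blue); there is no depth.
- get_calibration(name): a dict with "vertical_fov" (degrees; the focal length in pixels is half the picture's height over the tangent of half this angle, whatever the lens; pixels are square), "cx", "cy" (the principal point, pixels), "R" (3x3) and "t" (3): a world point X has camera coordinates R X + t. Camera axes: x right, y down, z forward; pixel columns grow to the right and rows downward; lengths in m; the calibration is good to about 2 mm. A picture is of the moment at which its call begins. get_calibration takes no time and is no camera call.
- job.job_done(): hands the job in; it is judged then, once.
The state is a dict: "time": time; "joint_pos": joint angles; "joint_vel": joint speeds; "joint_efforts": joint torques, N m; "tool_pos": TCP position; "tool_rot": TCP orientation; "contact_force": force on the tool from outside, world axes, zero at the start; "ft_torque": the same for the moment, N m; "gripper_width": opening from 0.0 (shut) to 1.0 (fully open); "grasp_force": force on a finger pad.
Only numpy, scipy, OpenCV 4.12 (cv2) and the standard library are available. Lean on these libraries where they do the work, as an engineer would, in place of code of your own. Each camera call takes 0.05 s, during which the arm holds its last target. There are 200 camera calls.

## Working session

There is one attempt and no reset: what is moved stays moved. The work goes in short steps, Python scripts to look and compute and a tool call to move; the robot and the scene stay as the last step left them, time stands still between calls to the robot, and variables do not carry over. Pictures are saved under pics/ and viewed, at most 10 in all, crops included, and the job is handed in when it is done.

Besides the shell and the picture viewer there is one more tool, called after "Call:" by a JSON object that holds its "fn" and its "kwargs". move_arm: Moves the arm, as the interface text tells. Shift numbers are shares of 0.6 m and turn numbers shares of 6 degrees, none past 1 either way. Its arguments: {"type":"object","properties":{"targets":{"type":"array"}},"required":["targets"]}

```bash
mkdir -p pics; python3 - <<'E'
from plant import *
import cv2
for n in ("scene","top"):
    f=grab_frame(n); cv2.imwrite(f"pics/{n}0.png",f[:,:,::-1]); c=get_calibration(n); print(n,c)
s=state(); print(s)
E
```

```text
scene {'vertical_fov': 42.21115059613924, 'cx': 259.291947642789, 'cy': 196.46607483455176, 'R': array([[-0.54472392,  0.83858564, -0.00706942],
       [ 0.6216946 ,  0.39815073, -0.67451599],
       [-0.56282473, -0.37182002, -0.73822639]]), 't': array([ 0.31086766, -0.31989437,  1.77816364])}
top {'vertical_fov': 56.83735981909083, 'cx': 254.43896698276515, 'cy': 196.52303273135445, 'R': array([[-0.11244629, -0.99365478, -0.00245022],
       [-0.96970623,  0.11027365, -0.21796684],
       [ 0.21685399, -0.02213357, -0.9759531 ]]), 't': array([0.05429714, 0.61876969, 0.98042879])}
{'time': 0.1, 'joint_pos': array([ 1.09202455e+00,  5.32944599e-02,  1.61416648e+00,  1.89704151e-05,
        1.47601825e+00, -1.18980977e-01]), 'joint_vel': array([-0.00095909, -0.0022271 , -0.00108615, -0.0003463 ,  0.00038723,
        0.00141879]), 'joint_efforts': array([-4.18558138e-04, -3.94906926e+01, -3.71360064e+01, -2.01089538e-04,
        3.96533564e-03,  3.55862060e-07]), 'tool_pos': array([0.21978924, 0.58451803, 0.25517783]), 'tool_rot': array([-2.86765109e-04,  1.78927476e-01,  9.83861814e-01, -8.98670420e-04]), 'contact_force': array([-0.20629261, -0.2567285 , -0.42495796]), 'ft_torque': array([-0.00872855, -0.03250093,  0.0049541 ]), 'grasp_force': 0.0, 'gripper_width': 0.9964177969653423}
```

View pics/top0.png

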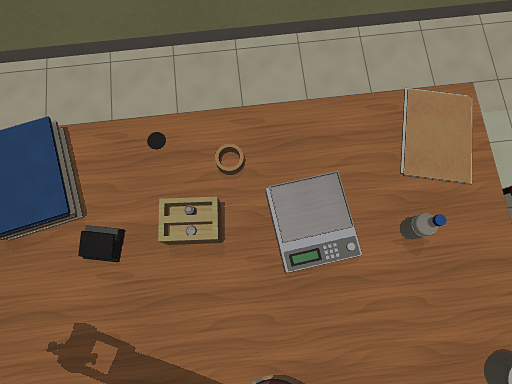

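View pics/scene0.png

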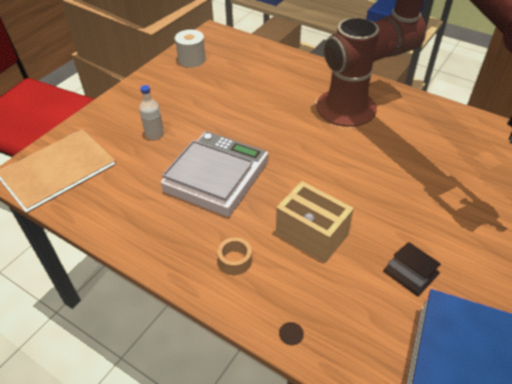

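```bash
python3 - <<'E'
import cv2,numpy as np
a=cv2.imread("pics/top0.png"); b=cv2.imread("pics/scene0.png")
u=cv2.resize(a[190:250,150:230],None,fx=5,fy=5,interpolation=cv2.INTER_CUBIC)
v=cv2.resize(a[165:275,260:365],None,fx=3.8,fy=3.8,interpolation=cv2.INTER_CUBIC)
w=cv2.resize(b[180:260,270:360],None,fx=3.7,fy=3.7,interpolation=cv2.INTER_CUBIC)
o=np.zeros((600,800,3),np.uint8); o[:300,:400]=u; o[:v.shape[0],400:400+v.shape[1]]=v[:, :400]; o[300:300+w.shape[0],:w.shape[1]]=w
cv2.imwrite("pics/crop.png",o)
E
```

```text
(no output)
```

View pics/crop.png

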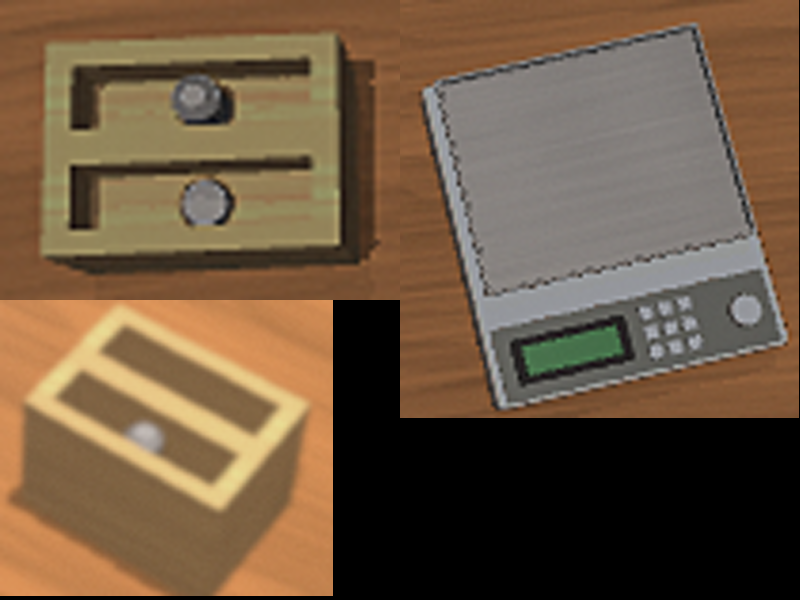

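```bash
cat > h.py <<'E'
import numpy as np
from plant import *
from scipy.optimize import least_squares
def cam(n):
    c=get_calibration(n); return c,192/np.tan(np.radians(c["vertical_fov"]/2))
def ray(n,p,z):
    c,f=cam(n); R=c["R"]; C=-R.T@c["t"]
    d=R.T@np.array([(p[0]-c["cx"])/f,(p[1]-c["cy"])/f,1]); return C+d*(z-C[2])/d[2]
def proj(n,X):
    c,f=cam(n); q=np.atleast_2d(X)@c["R"].T+c["t"]; return q[:,:2]/q[:,2:]*f+[c["cx"],c["cy"]]
def pose(P,x):
    c,s=np.cos(x[2]),np.sin(x[2]); P=np.array(P,float)
    return np.c_[P[:,:2]@np.array([[c,s],[-s,c]])+x[:2],P[:,2]]
def fit(views,x0):  # views: (cam, local pts, pixels)
    g=lambda x:np.concatenate([(proj(n,pose(P,x))-p).ravel() for n,P,p in views])
    r=least_squares(g,x0); return r.x,r.fun
E
python3 - <<'E'
from h import *
U=lambda p:(np.array(p)+.5)/5-.5+[150,190]
V=lambda p:(np.array(p)-[400,0]+.5)/3.8-.5+[260,165]
W=lambda p:(np.array(p)-[0,300]+.5)/3.7-.5+[270,180]
B=[[.06,.082,.115],[.06,-.082,.115],[-.06,-.082,.115],[-.06,.082,.115]]
bt=("top",B,U([(44,44),(340,34),(340,245),(42,256)]))
# scene: camera looks toward the robot
bs=("scene",[B[1],B[2],B[3],B[0]],W([(25,403),(122,307),(310,405),(220,510)]))
S=[[.125,.105,.08],[.125,-.105,.08],[-.045,-.105,.08],[-.045,.105,.08],[-.098,-.085,.064],[-.13,-.115,.052],[-.13,.115,.052]]
st=("top",S,V([(437,86),(695,27),(752,235),(488,294),(746,311),(787,343),(500,408)]))
np.set_printoptions(precision=4,suppress=True)
for v in ([bt],[bs],[bt,bs]): x,r=fit(v,[.6,.2,0]); print("block",x,r.round(1))
xb=x
x,r=fit([st],[.6,-.2,0]); print("scale",x,r.round(1))
print("tall top", ray("top",U((198,98)),.108), "pred",pose([[.028,0,.11]],xb), "short",ray("top",U((206,203)),.072),pose([[-.028,0,.0]],xb))
print("key",pose([[-.098,-.085,.064]],x),ray("top",V((746,311)),.064),"pan",pose([[.04,0,.072]],x))
print("scale scene corners",proj("scene",pose(S,x)))
print("bottle",ray("top",(439,220),.19),"start TCP px",proj("top",[.22,.585,.256]))
for n,p,z in(("punch",(99,243),.05),("tape",(229,157),.048)):print(n,ray("top",p,z))
E
```

```text
block [ 0.5699  0.1763 -0.0767] [ 0.5 -0.1 -0.5 -0.2  0.1  0.2 -0.1  0.1]
block [ 0.5731  0.1768 -0.0807] [-0.1 -0.4 -0.6 -0.6  0.5  0.1  0.2  0.7]
block [ 0.5712  0.1764 -0.0787] [ 0.5 -0.6 -0.6 -0.6 -0.1 -0.2 -0.2 -0.4  0.1 -0.9 -0.4 -1.   0.6 -0.4
  0.5  0.1]
scale [ 0.5326 -0.1784  0.1095] [-0.8 -1.3  0.2 -1.   1.2 -0.2 -0.5  0.5 -0.3 -0.   0.9  0.4 -0.8  1.3]
tall top [0.5965 0.172  0.108 ] pred [[0.5991 0.1742 0.11  ]] short [0.5419 0.1779 0.072 ] [[0.5433 0.1786 0.    ]]
key [[ 0.4445 -0.2736  0.064 ]] [ 0.4444 -0.2744  0.064 ] pan [[ 0.5724 -0.1741  0.072 ]]
scale scene corners [[226.1104 197.6733]
 [162.9461 173.8872]
 [193.9279 139.1731]
 [254.0934 159.8029]
 [208.6192 134.9623]
 [206.0048 129.3437]
 [269.5345 150.4879]]
bottle [ 0.4792 -0.4761  0.19  ] start TCP px [[ -1.638 388.524]]
punch [0.5379 0.4514 0.05  ]
tape [0.7588 0.0478 0.048 ]
```

Call:
{"fn": "move_arm", "kwargs": {"targets": [[[0, 0, 0, 0, -0.9], [0, 0, 0, 0, -0.9], [0, 0, 0, 0, -0.9], [0, -0.04, -0.055, 0, 0], [0, -0.04, -0.055, 0, 0]]]}}

```text
time: 0.52
tool_pos: [0.2622, 0.5152, 0.2552]
tool_rot: [-0.0, 0.037, 0.999, -0.001]
contact_force: [0.7, -0.3, 0.1]
gripper_width: 0.297
grasp_force: 0.0
```

Call:
{"fn": "move_arm", "kwargs": {"targets": [[[0, -0.04, -0.055, 0, 0], [0, -0.04, -0.055, 0, 0], [0, -0.04, -0.055, 0, 0], [0, -0.04, -0.055, 0, 0], [0, -0.04, -0.055, 0, 0]]]}}

```text
time: 0.93
tool_pos: [0.3701, 0.3398, 0.2559]
tool_rot: [-0.0, 0.038, 0.999, -0.0]
contact_force: [0.6, 0.8, 0.7]
gripper_width: 0.005
grasp_force: 0.0
```

Call:
{"fn": "move_arm", "kwargs": {"targets": [[[0, -0.0135, -0.067, 0, 0], [0, -0.0135, -0.067, 0, 0], [0, -0.0135, -0.067, 0, 0], [0, -0.0135, -0.067, 0, 0], [0, -0.0135, -0.067, 0, 0]]]}}

```text
time: 1.35
tool_pos: [0.3942, 0.1364, 0.2559]
tool_rot: [-0.0, 0.038, 0.999, -0.0]
contact_force: [1.7, -0.5, 0.5]
gripper_width: -0.002
grasp_force: 0.0
```

Call:
{"fn": "move_arm", "kwargs": {"targets": [[[0, -0.0135, -0.067, 0, 0], [0, -0.0135, -0.067, 0, 0], [0, -0.0135, -0.067, 0, 0], [0, -0.0135, -0.067, 0, 0], [0, -0.0135, -0.067, 0, 0]]]}}

```text
time: 1.77
tool_pos: [0.4191, -0.0673, 0.2561]
tool_rot: [0.0, 0.039, 0.999, 0.0]
contact_force: [0.9, 0.4, -0.4]
gripper_width: -0.005
grasp_force: 0.0
```

Call:
{"fn": "move_arm", "kwargs": {"targets": [[[0, -0.0135, -0.067, 0, 0], [0, -0.0135, -0.067, 0, 0], [0, -0.0135, -0.067, 0, 0], [0, -0.0135, -0.06, 0, 0], [0, 0, 0, 0, 0]]]}}

```text
time: 2.18
tool_pos: [0.4395, -0.2291, 0.2556]
tool_rot: [-0.001, 0.042, 0.999, -0.001]
contact_force: [-0.3, 0.5, 0.4]
gripper_width: 0.001
grasp_force: 0.0
```

Call:
{"fn": "move_arm", "kwargs": {"targets": [[[0, -0.007, -0.037, 0, 0], [0, -0.007, -0.037, 0, 0], [0, 0, 0, 0.06, 0], [0, 0, 0, 0.06, 0], [0, 0, 0, 0.06, 0]]]}}

```text
time: 2.6
tool_pos: [0.4449, -0.269, 0.1474]
tool_rot: [0.001, 0.039, 0.999, -0.0]
contact_force: [1.0, -0.2, -0.7]
gripper_width: 0.0
grasp_force: 0.0
```

Call:
{"fn": "move_arm", "kwargs": {"targets": [[[0, 0, 0, 0.045, 0], [0, 0, 0, 0, 0], [0, 0, 0, 0, 0]]]}}

```text
time: 2.85
tool_pos: [0.4437, -0.2676, 0.1196]
tool_rot: [-0.002, 0.038, 0.999, 0.001]
contact_force: [0.1, -1.0, 0.9]
gripper_width: 0.005
grasp_force: 0.0
```

```bash
python3 - <<'E'
from h import *
import cv2
a=grab_frame("top")[:,:,::-1];b=grab_frame("scene")[:,:,::-1]
o=np.hstack([cv2.resize(a[190:290,290:390],(400,400),interpolation=2),cv2.resize(b[80:180,160:260],(400,400),interpolation=2)])
cv2.imwrite("pics/key.png",o); s=state();print(s["tool_pos"],s["contact_force"])
E
```

```text
[ 0.44590627 -0.26946365  0.12353162] [-0.19504178  0.9885602   0.34293396]
```

View pics/key.png

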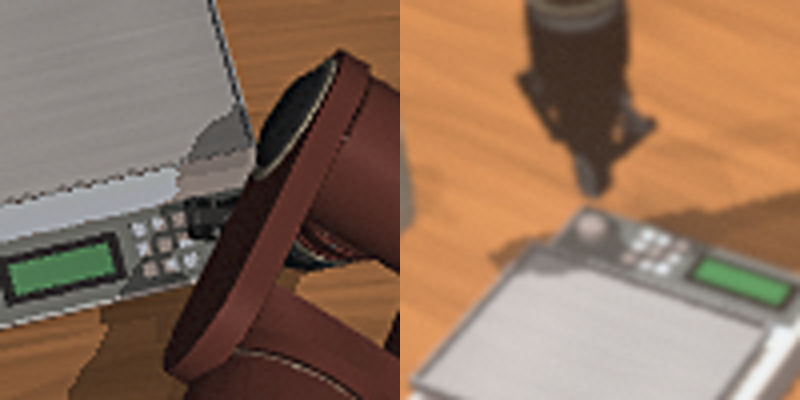

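Call:
{"fn": "move_arm", "kwargs": {"targets": [[[0, 0, -0.008, 0.02, 0], [0, 0, 0, 0.01, 0], [0, 0, 0, 0.01, 0], [0, 0, 0, 0, 0]]]}}

```text
time: 3.28
tool_pos: [0.4438, -0.2732, 0.096]
tool_rot: [-0.001, 0.039, 0.999, 0.001]
contact_force: [-0.4, 0.3, -0.6]
gripper_width: 0.002
grasp_force: 0.0
```

Call:
{"fn": "move_arm", "kwargs": {"targets": [[[0, 0, 0, 0.005, 0], [0, 0, 0, 0, 0]]]}}

```text
time: 3.45
tool_pos: [0.4442, -0.2735, 0.0939]
tool_rot: [-0.0, 0.039, 0.999, 0.0]
contact_force: [-0.0, 0.4, 0.4]
gripper_width: 0.001
grasp_force: 0.0
```

Call:
{"fn": "move_arm", "kwargs": {"targets": [[[0, 0, 0, 0.005, 0], [0, 0, 0, 0, 0]]]}}

```text
time: 3.62
tool_pos: [0.4443, -0.2735, 0.091]
tool_rot: [-0.0, 0.038, 0.999, 0.0]
contact_force: [-0.6, 0.3, -0.8]
gripper_width: -0.001
grasp_force: 0.0
```

Call:
{"fn": "move_arm", "kwargs": {"targets": [[[0, 0, 0, 0.005, 0], [0, 0, 0, 0.003, 0], [0, 0, 0, 0, 0]]]}}

```text
time: 3.87
tool_pos: [0.4447, -0.2739, 0.0867]
tool_rot: [0.0, 0.039, 0.999, -0.0]
contact_force: [-0.0, 0.6, 2.5]
gripper_width: -0.0
grasp_force: 1.2
```

Call:
{"fn": "move_arm", "kwargs": {"targets": [[[0, 0, 0, 0.004, 0], [0, 0, 0, 0, 0]]]}}

```text
time: 4.03
tool_pos: [0.4448, -0.2739, 0.0844]
tool_rot: [0.0, 0.039, 0.999, -0.0]
contact_force: [0.1, -0.4, 3.8]
gripper_width: 0.001
grasp_force: 1.9
```

Call:
{"fn": "move_arm", "kwargs": {"targets": [[[0, 0, 0, 0.002, 0], [0, 0, 0, 0.001, 0], [0, 0, 0, 0, 0]]]}}

```text
time: 4.28
tool_pos: [0.4448, -0.2739, 0.083]
tool_rot: [0.0, 0.039, 0.999, -0.0]
contact_force: [0.1, 0.9, 5.5]
gripper_width: -0.002
grasp_force: 2.9
```

Call:
{"fn": "move_arm", "kwargs": {"targets": [[[0, 0, 0, 0.001, 0], [0, 0, 0, 0, 0], [0, 0, 0, -0.02, 0], [0, 0, 0, -0.05, 0], [0, 0, 0, -0.06, 0]]]}}

```text
time: 4.7
tool_pos: [0.4423, -0.272, 0.1573]
tool_rot: [-0.003, 0.039, 0.999, 0.002]
contact_force: [0.5, -1.2, 0.2]
gripper_width: -0.004
grasp_force: 0.0
```

Call:
{"fn": "move_arm", "kwargs": {"targets": [[[0, 0, 0, -0.06, 0], [0, 0, 0, -0.05, 0], [100, -0.0165, 0.064, 0, 0], [100, -0.0165, 0.064, 0, 0], [100, -0.0165, 0.064, 0, 0]]]}}

```text
time: 5.12
tool_pos: [0.483, -0.1603, 0.2267]
tool_rot: [0.001, 0.04, 0.999, -0.0]
contact_force: [1.0, -1.5, -0.1]
gripper_width: 0.416
grasp_force: 0.0
```

Call:
{"fn": "move_arm", "kwargs": {"targets": [[[100, -0.0165, 0.064, 0, 0], [100, -0.0165, 0.064, 0, 0], [100, -0.0165, 0.064, 0, 0], [100, -0.0165, 0.064, 0, 0], [100, -0.0165, 0.064, 0, 0]]]}}

```text
time: 5.53
tool_pos: [0.5468, 0.0286, 0.2254]
tool_rot: [-0.0, 0.038, 0.999, -0.0]
contact_force: [1.0, -0.6, -0.8]
gripper_width: 0.999
grasp_force: 0.0
```

Call:
{"fn": "move_arm", "kwargs": {"targets": [[[100, -0.0165, 0.064, 0, 0], [100, -0.0165, 0.064, 0, 0], [100, -0.0165, 0.06, 0, 0], [100, 0, 0, 0, 0], [100, 0, 0, 0, 0]]]}}

```text
time: 5.95
tool_pos: [0.585, 0.1384, 0.225]
tool_rot: [-0.001, 0.037, 0.999, -0.0]
contact_force: [0.9, -0.4, 0.4]
gripper_width: 0.998
grasp_force: 0.0
```

Call:
{"fn": "move_arm", "kwargs": {"targets": [[[100, -0.009, 0.03, 0, 0], [100, -0.008, 0.029, 0, 0], [100, 0, 0, 0.06, 0], [100, 0, 0, 0, 0], [100, 0, 0, 0, 0]]]}}

```text
time: 6.37
tool_pos: [0.5962, 0.1699, 0.187]
tool_rot: [-0.003, 0.039, 0.999, -0.001]
contact_force: [-0.4, -0.3, 0.6]
gripper_width: 1.001
grasp_force: 0.0
```

Call:
{"fn": "move_arm", "kwargs": {"targets": [[[100, 0, 0, 0, 0], [100, 0, 0, 0, 0]]]}}

```text
time: 6.53
tool_pos: [0.5988, 0.1704, 0.1915]
tool_rot: [0.001, 0.039, 0.999, 0.0]
contact_force: [0.5, -0.3, -0.2]
gripper_width: 0.999
grasp_force: 0.0
```

```bash
python3 - <<'E'
from h import *
import cv2
a=grab_frame("top")[:,:,::-1];b=grab_frame("scene")[:,:,::-1]
o=np.hstack([cv2.resize(a[170:270,140:240],(400,400),interpolation=2),cv2.resize(b[150:270,260:380],(400,400),interpolation=2)])
cv2.imwrite("pics/grasp.png",o)
P=[state()["tool_pos"]]
for i in range(4): grab_frame("top"); P.append(state()["tool_pos"])
P=np.mean(P,0); print(P, state()["tool_rot"], proj("scene",P+[0,0,-.02]))
E
```

```text
[0.5987597  0.17096522 0.19111115] [5.59305269e-04 3.85863632e-02 9.99255107e-01 1.03196934e-04] [[309.72733023 198.4553807 ]]
```

View pics/grasp.png

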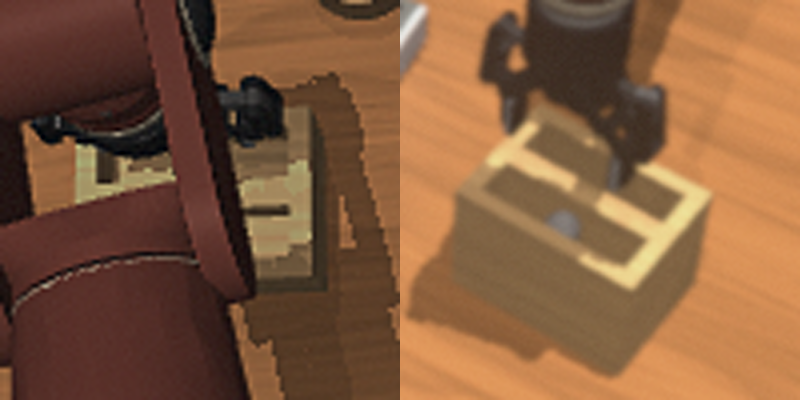

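Call:
{"fn": "move_arm", "kwargs": {"targets": [[[100, 0, 0.003, 0.03, 0], [100, 0, 0, 0.03, 0], [100, 0, 0, 0.02, 0], [100, 0, 0, 0.02, 0], [100, 0, 0, 0, 0]]]}}

```text
time: 7.25
tool_pos: [0.5965, 0.1727, 0.1263]
tool_rot: [-0.003, 0.039, 0.999, -0.001]
contact_force: [-1.3, -0.4, -1.3]
gripper_width: 0.999
grasp_force: 0.0
```

```bash
python3 - <<'E'
from h import *
print(ray("scene",(308.9,216.9),.107))
E
```

```text
[0.60340284 0.1760519  0.107     ]
```

Call:
{"fn": "move_arm", "kwargs": {"targets": [[[100, 0, 0.001, 0.015, 0], [100, 0, 0, 0.015, 0], [100, 0, 0, 0, 0], [100, 0, 0, 0, 0]]]}}

```text
time: 7.58
tool_pos: [0.5982, 0.1736, 0.1112]
tool_rot: [-0.0, 0.039, 0.999, -0.0]
contact_force: [-0.3, -0.1, 0.2]
gripper_width: 1.007
grasp_force: 0.0
```

Call:
{"fn": "move_arm", "kwargs": {"targets": [[[100, 0, 0, 0.009, 0], [100, 0, 0, 0.009, 0], [100, 0, 0, 0, 0], [100, 0, 0, 0, 0]]]}}

```text
time: 7.92
tool_pos: [0.5981, 0.1736, 0.1004]
tool_rot: [-0.0, 0.039, 0.999, -0.0]
contact_force: [1.1, 1.1, 0.0]
gripper_width: 0.999
grasp_force: 0.0
```

Call:
{"fn": "move_arm", "kwargs": {"targets": [[[100, 0, 0, 0.005, 0], [0, 0, 0, 0, 0], [0, 0, 0, 0, 0], [0, 0, 0, 0, 0], [0, 0, 0, 0, 0]]]}}

```text
time: 8.33
tool_pos: [0.5985, 0.1736, 0.0981]
tool_rot: [0.0, 0.039, 0.999, 0.0]
contact_force: [-0.2, 0.6, 0.4]
gripper_width: 0.454
grasp_force: 0.0
```

Call:
{"fn": "move_arm", "kwargs": {"targets": [[[0, 0, 0, 0, 0], [0, 0, 0, 0, 0], [0, 0, 0, 0, 0], [0, 0, 0, 0, 0]]]}}

```text
time: 8.67
tool_pos: [0.5987, 0.1737, 0.0983]
tool_rot: [0.0, 0.039, 0.999, 0.0]
contact_force: [0.7, 0.4, 1.4]
gripper_width: 0.304
grasp_force: 59.8
```

Call:
{"fn": "move_arm", "kwargs": {"targets": [[[0, 0, 0, -0.005, 0], [0, 0, 0, -0.01, 0], [0, 0, 0, -0.015, 0], [0, 0, 0, -0.015, 0], [0, 0, 0, 0, 0]]]}}

```text
time: 9.08
tool_pos: [0.5994, 0.1737, 0.1276]
tool_rot: [0.001, 0.038, 0.999, 0.0]
contact_force: [0.0, 0.3, -2.9]
gripper_width: 0.311
grasp_force: 59.7
```

Call:
{"fn": "move_arm", "kwargs": {"targets": [[[0, 0, 0, -0.02, 0], [0, 0, 0, -0.025, 0], [0, 0, 0, -0.025, 0], [0, 0, 0, -0.025, 0], [0, 0, 0, 0, 0]]]}}

```text
time: 9.5
tool_pos: [0.6001, 0.1739, 0.1866]
tool_rot: [0.003, 0.038, 0.999, 0.0]
contact_force: [0.2, -0.2, -3.7]
gripper_width: 0.306
grasp_force: 59.8
```

Call:
{"fn": "move_arm", "kwargs": {"targets": [[[0, 0, 0, -0.03, 0], [0, 0, 0, -0.04, 0], [0, 0, 0, -0.03, 0], [0, 0, 0, -0.01, 0], [0, 0, 0, 0, 0]]]}}

```text
time: 9.92
tool_pos: [0.5992, 0.1737, 0.25]
tool_rot: [0.002, 0.039, 0.999, 0.0]
contact_force: [1.4, 0.1, -4.6]
gripper_width: 0.307
grasp_force: 59.9
```

```bash
python3 - <<'E'
from h import *
import cv2
b=grab_frame("scene")[:,:,::-1]; s=state()
cv2.imwrite("pics/lift.png",cv2.resize(b[110:270,240:400],(560,560),interpolation=2)); print(s["tool_pos"],s["contact_force"],s["gripper_width"])
E
```

```text
[0.59837162 0.17357016 0.24793321] [-0.66463732 -0.75759377 -5.65239881] 0.308338531392606
```

View pics/lift.png

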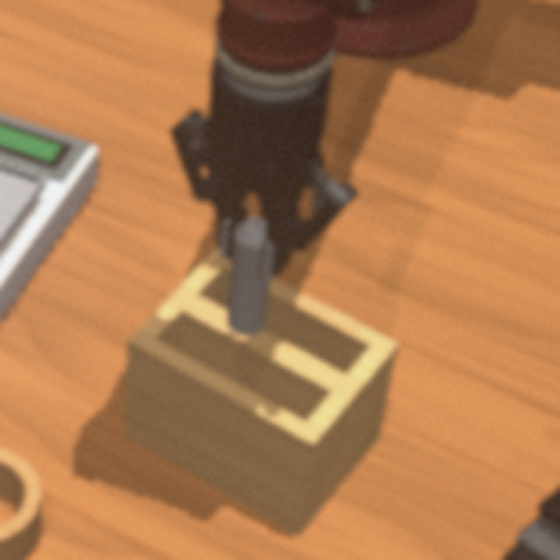

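```bash
python3 - <<'E'
from h import *
X=[.5985,.1736]
print(proj("scene",[X+[.260],X+[.160],[.6085,.1736,.16],[.5985,.1836,.16]]), "seen top 312,175.1 bottom edge 310.3,204.6")
c,f=cam("scene"); C=-c["R"].T@c["t"]; print(C)
# silhouette of the cylinder bottom circle
a=np.linspace(0,2*np.pi,60); P=proj("scene",np.c_[.5985+.014*np.cos(a),.1736+.014*np.sin(a),.16+0*a]); print(P.min(0),P.max(0))
P=proj("scene",np.c_[.5985+.007*np.cos(a),.1736+.007*np.sin(a),.26+0*a]); print(P.min(0),P.max(0))
E
```

```text
[[313.27930537 173.76736778]
 [310.39221653 201.75650754]
 [308.45925134 204.2483305 ]
 [313.86764659 203.35039158]] seen top 312,175.1 bottom edge 310.3,204.6
[1.36900813 0.52783385 1.0991111 ]
[304.84637734 197.66326485] [315.93855772 205.90923928]
[310.33191158 171.69671212] [316.22541271 175.85348224]
```

Call:
{"fn": "move_arm", "kwargs": {"targets": [[[0, 0, -0.02, 0, 0], [0, 0, -0.035, 0, 0], [0, 0, -0.05, 0, 0], [0, 0, -0.05, 0, 0], [0, 0, -0.05, 0, 0]]]}}

```text
time: 10.38
tool_pos: [0.5874, 0.0494, 0.2452]
tool_rot: [-0.002, 0.038, 0.999, -0.0]
contact_force: [0.9, 0.3, -3.7]
gripper_width: 0.304
grasp_force: 59.9
```

Call:
{"fn": "move_arm", "kwargs": {"targets": [[[0, 0, -0.05, 0, 0], [0, 0, -0.05, 0, 0], [0, 0, -0.05, 0, 0], [0, 0, -0.05, 0, 0], [0, 0, -0.05, 0, 0]]]}}

```text
time: 10.8
tool_pos: [0.5757, -0.1003, 0.2453]
tool_rot: [-0.002, 0.039, 0.999, 0.0]
contact_force: [0.2, 0.8, -5.2]
gripper_width: 0.311
grasp_force: 59.9
```

Call:
{"fn": "move_arm", "kwargs": {"targets": [[[0, 0, -0.05, 0, 0], [0, 0, -0.04, 0, 0], [0, 0, -0.025, 0, 0], [0, 0, -0.01, 0, 0], [0, 0, 0, 0, 0]]]}}

```text
time: 11.22
tool_pos: [0.5708, -0.1742, 0.2465]
tool_rot: [-0.001, 0.039, 0.999, 0.001]
contact_force: [-0.7, 0.1, -4.3]
gripper_width: 0.302
grasp_force: 60.0
```

Call:
{"fn": "move_arm", "kwargs": {"targets": [[[0, 0, 0, 0, 0], [0, 0, 0, 0, 0]]]}}

```text
time: 11.38
tool_pos: [0.5716, -0.172, 0.2475]
tool_rot: [-0.0, 0.038, 0.999, 0.0]
contact_force: [-0.2, 0.2, -5.0]
gripper_width: 0.306
grasp_force: 60.0
```

Call:
{"fn": "move_arm", "kwargs": {"targets": [[[0, 0, 0, 0.03, 0], [0, 0, 0, 0.035, 0], [0, 0, 0, 0.035, 0], [0, 0, 0, 0.02, 0], [0, 0, 0, 0.01, 0]]]}}

```text
time: 11.8
tool_pos: [0.5705, -0.1716, 0.1672]
tool_rot: [-0.002, 0.038, 0.999, 0.001]
contact_force: [-0.1, -0.5, -4.0]
gripper_width: 0.31
grasp_force: 59.9
```

Call:
{"fn": "move_arm", "kwargs": {"targets": [[[0, 0, 0, 0, 0], [0, 0, 0, 0, 0], [0, 0, 0, 0, 0]]]}}

```text
time: 12.05
tool_pos: [0.5726, -0.1735, 0.1717]
tool_rot: [0.001, 0.038, 0.999, -0.001]
contact_force: [0.1, 0.5, -3.7]
gripper_width: 0.307
grasp_force: 60.0
```

```bash
python3 - <<'E'
from h import *
import cv2
b=grab_frame("scene")[:,:,::-1]; s=state()
cv2.imwrite("pics/place.png",cv2.resize(b[90:230,150:290],(560,560),interpolation=2)); print(s["tool_pos"],s["contact_force"],s["gripper_width"])
E
```

```text
[ 0.57265923 -0.17365854  0.17187869] [-0.41695609 -0.27566364 -3.40075183] 0.3063097615171049
```

View pics/place.png

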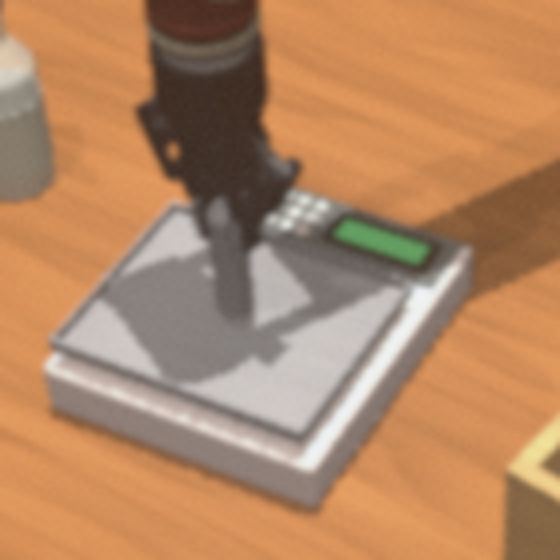

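```bash
python3 - <<'E'
from h import *
X=[.5727,-.1737]
a=np.linspace(0,2*np.pi,60)
for z in (.0835,.072,.1835):
    P=proj("scene",np.c_[X[0]+.014*np.cos(a),X[1]+.014*np.sin(a),z+0*a]); print(z,(proj("scene",X+[z])-[150,90])*4,((P.min(0)-[150,90])*4),((P.max(0)-[150,90])*4))
for i in range(3):
    grab_frame("top"); s=state(); print(s["tool_pos"],s["contact_force"])
E
```

```text
0.0835 [[236.18767562 304.01900504]] [217.0643498  290.79761304] [255.30263062 317.40567848]
0.072 [[237.46079396 315.24308246]] [218.4483698  302.02592099] [256.46453897 328.62441241]
0.1835 [[224.4591208  200.61761409]] [204.31397846 187.39654933] [244.59892797 214.01376034]
[ 0.57255827 -0.17370033  0.17177286] [ 0.99346926 -0.2408659  -4.21196977]
[ 0.57239459 -0.17367244  0.17150022] [ 0.03999431  0.14322926 -4.7708363 ]
[ 0.57221046 -0.1736406   0.17118009] [-0.03836858 -0.01396994 -4.40148011]
```

Call:
{"fn": "move_arm", "kwargs": {"targets": [[[0, 0, 0, 0.005, 0], [0, 0, 0, 0.004, 0], [0, 0, 0, 0.003, 0], [0, 0, 0, 0, 0], [0, 0, 0, 0, 0]]]}}

```text
time: 12.67
tool_pos: [0.5714, -0.1733, 0.1622]
tool_rot: [-0.0, 0.039, 0.999, 0.0]
contact_force: [0.2, 0.1, -3.9]
gripper_width: 0.308
grasp_force: 60.0
```

Call:
{"fn": "move_arm", "kwargs": {"targets": [[[0, 0, 0, 0.002, 0], [0, 0, 0, 0, 0], [0, 0, 0, 0, 0], [0, 0, 0, 0, 0]]]}}

```text
time: 13.0
tool_pos: [0.5717, -0.1734, 0.1616]
tool_rot: [0.0, 0.039, 0.999, -0.0]
contact_force: [0.5, -0.0, -4.7]
gripper_width: 0.308
grasp_force: 60.0
```

Call:
{"fn": "move_arm", "kwargs": {"targets": [[[0, 0, 0, 0.002, 0], [0, 0, 0, 0, 0], [0, 0, 0, 0, 0], [0, 0, 0, 0, 0]]]}}

```text
time: 13.33
tool_pos: [0.5716, -0.1734, 0.1603]
tool_rot: [0.0, 0.039, 0.999, 0.0]
contact_force: [-0.2, -0.3, -4.9]
gripper_width: 0.306
grasp_force: 60.0
```

Call:
{"fn": "move_arm", "kwargs": {"targets": [[[0, 0, 0, 0.001, 0], [0, 0, 0, 0, 0], [0, 0, 0, 0, 0], [0, 0, 0, 0, 0]]]}}

```text
time: 13.67
tool_pos: [0.5717, -0.1734, 0.1599]
tool_rot: [0.0, 0.039, 0.999, -0.0]
contact_force: [-0.2, 0.4, -3.7]
gripper_width: 0.311
grasp_force: 60.0
```

Call:
{"fn": "move_arm", "kwargs": {"targets": [[[0, 0, 0, 0.001, 0], [0, 0, 0, 0, 0], [0, 0, 0, 0, 0], [0, 0, 0, 0, 0]]]}}

```text
time: 14.0
tool_pos: [0.5717, -0.1734, 0.1593]
tool_rot: [0.0, 0.039, 0.999, -0.0]
contact_force: [-0.7, 0.6, -2.0]
gripper_width: 0.304
grasp_force: 60.2
```

Call:
{"fn": "move_arm", "kwargs": {"targets": [[[0, 0, 0, 0.001, 0], [0, 0, 0, 0, 0], [0, 0, 0, 0, 0], [0, 0, 0, 0, 0]]]}}

```text
time: 14.33
tool_pos: [0.5717, -0.1734, 0.1588]
tool_rot: [0.0, 0.039, 0.999, -0.0]
contact_force: [-1.1, -0.3, -0.7]
gripper_width: 0.306
grasp_force: 60.4
```

Call:
{"fn": "move_arm", "kwargs": {"targets": [[[0, 0, 0, 0.0005, 0], [0, 0, 0, 0, 0], [0, 0, 0, 0, 0]]]}}

```text
time: 14.58
tool_pos: [0.5718, -0.1734, 0.1585]
tool_rot: [0.0, 0.039, 0.999, -0.0]
contact_force: [-0.7, 0.8, -0.1]
gripper_width: 0.303
grasp_force: 60.5
```

Call:
{"fn": "move_arm", "kwargs": {"targets": [[[40, 0, 0, 0, 0], [60, 0, 0, 0, 0], [90, 0, 0, 0, 0], [90, 0, 0, 0, 0], [90, 0, 0, 0, 0]]]}}

```text
time: 15.0
tool_pos: [0.5717, -0.1734, 0.1584]
tool_rot: [0.0, 0.039, 0.999, -0.0]
contact_force: [-0.6, 0.1, -0.4]
gripper_width: 0.896
grasp_force: 0.0
```

Call:
{"fn": "move_arm", "kwargs": {"targets": [[[90, 0, 0, 0, 0], [90, 0, 0, 0, 0], [90, 0, 0, 0, 0], [90, 0, 0, 0, 0]]]}}

```text
time: 15.33
tool_pos: [0.5716, -0.1734, 0.1582]
tool_rot: [-0.0, 0.039, 0.999, 0.0]
contact_force: [1.1, 1.1, -0.3]
gripper_width: 0.897
grasp_force: 0.0
```

Rise straight up, then move aside for a look.

Call:
{"fn": "move_arm", "kwargs": {"targets": [[[90, 0, 0, -0.02, 0], [90, 0, 0, -0.04, 0], [90, 0, 0, -0.05, 0], [90, 0, 0, -0.05, 0], [90, 0, 0, -0.04, 0]]]}}

```text
time: 15.75
tool_pos: [0.572, -0.1735, 0.2819]
tool_rot: [0.001, 0.039, 0.999, -0.001]
contact_force: [0.0, 0.8, 0.3]
gripper_width: 0.9
grasp_force: 0.0
```

Call:
{"fn": "move_arm", "kwargs": {"targets": [[[90, 0.02, 0.04, 0, 0], [90, 0.02, 0.05, 0, 0], [90, 0.02, 0.05, 0, 0], [90, 0.02, 0.05, 0, 0], [90, 0.01, 0.03, 0, 0]]]}}

```text
time: 16.17
tool_pos: [0.527, -0.0353, 0.2794]
tool_rot: [0.001, 0.038, 0.999, 0.0]
contact_force: [-0.4, 0.1, -0.3]
gripper_width: 0.903
grasp_force: 0.0
```

Call:
{"fn": "move_arm", "kwargs": {"targets": [[[90, 0, 0, 0, 0], [90, 0, 0, 0, 0], [90, 0, 0, 0, 0]]]}}

```text
time: 16.42
tool_pos: [0.5282, -0.0381, 0.279]
tool_rot: [0.001, 0.039, 0.999, -0.0]
contact_force: [-0.1, -0.6, 0.5]
gripper_width: 0.901
grasp_force: 0.0
```

```bash
python3 - <<'E'
from h import *
import cv2
b=grab_frame("scene")[:,:,::-1];a=grab_frame("top")[:,:,::-1]
cv2.imwrite("pics/end.png",np.hstack([cv2.resize(b[90:290,150:350],(400,400),interpolation=2),cv2.resize(a[160:290,250:380],(400,400),interpolation=2)]))
s=state();print(s["tool_pos"],s["contact_force"],s["time"])
print((proj("scene",[[.5724,-.1741,.07],[.5724,-.1741,.17]])-[150,90])*2)
E
```

```text
[ 0.52823842 -0.03854125  0.27849029] [-0.52814941 -0.77098349  0.568984  ] 16.5167
[[118.74542121 158.36851262]
 [112.95884213 107.3853361 ]]
```

View pics/end.png

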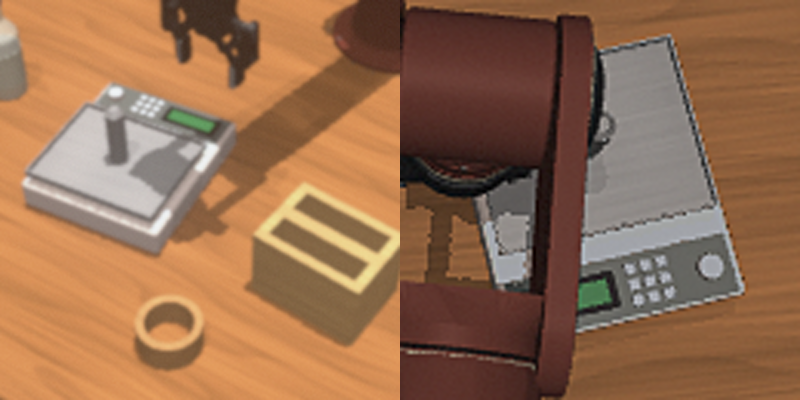

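The picture shows the tall weight upright at the pan's middle, from about (114,105) at its top to (119,158) at its base, which matches the projection. The gripper is clear, the block is in place, and the zero key is up.

```bash
python3 -c "
from plant import job; print(job.job_done())"
```

```text
the job is handed in; nothing more can be done
None
```

I pressed and released the zero key, then lifted the tall weight out of its well and stood it upright near the middle of the pan. I let go, moved the arm clear and handed the job in at about 16.5 s; the hand-in call returned no verdict.

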